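# Try the swing of the slate-hook bin

### The arm

A 6-joint arm with a two-finger parallel gripper is mounted at the origin on the work surface. World frame = base frame: x ahead of the robot, y to its left, z up, the work surface at z = 0. Lengths are in m, angles in rad, forces in N, time in s.
With the tool pointing down it reaches from about 0.35 to 0.725 m from the base axis. Payload 4.3 kg.
Tool frame: the origin (TCP) lies at the centre of the arm's flange, where the gripper is bolted on; the fingertips stand 173 mm ahead of it and the grasp point (between the pads) lies 155 mm ahead of it; z points along the fingers, y is the line along which they close (so a half turn about z gives the same grasp; the last joint's range is limited). The gripper opens to 85 mm and grips with 20 to 120 N. Pads are 22 mm wide; open, the fingers measure 114 mm over their backs; the gripper's body (76 mm by 85 mm) begins 54 mm behind the grasp point. The pads swing forward as they close: fully open they stand 13 mm farther back than shut.
Start: joints at [-1.349, 0.377, 0.081, 1.274, 0, 1.46], TCP at [0.187, -0.544, 0.405] pointing down, gripper open.
Joint ranges: [-2.72, 2.72], [-0.84, 1.66], [-1.02, 1.22], [-1.77, 2.12], [-1.37, 1.28], [-3.14, 3.14]. Speed limits (rad/s): [2.57, 2.57, 3.14, 3.14, 3.14, 3.14].

### API

Orientations are given as a unit quaternion [x, y, z, w].
In Python, from bench import manip, viewer gives the robot as it stands.
- The arm moves only by the tool drive_tool, never from a script. Its argument "steps" is one flat list of numbers, 7 for each row, row after row: the turn, a rotation vector about the tool's x, y, z in degrees, then the shift along the tool's x, y, z in mm, then the closure, from 0 (fully open) to 1 (shut). A call has 1 to 10 rows; each row shifts and turns the commanded pose from where the row before left it, along the tool's axes as they then stand; what a row does not reach is not made up. A row lasts 1/10 s, in which the tool goes at most 50 mm and 8.59 degrees, less where a joint would pass 70% of its speed; a pose out of reach is approached as far as the arm can. A call with a gripper value outside its range is refused whole. The fingers move at their own pace and stop on an object; the grip force is fixed at half the most. Time passes only in rows, so rows that do not move let the fingers close. It gives the time, the measured TCP pose, the force, the opening and the grip force at its end, in the units of the state.
- manip.observe(): the state, without advancing time (a new reading comes with each control period).
- viewer.get_image(name): name is "scene" or "top" or "wrist"; returns a dict with "img" (480x640x3 uint8, blue, green, red), "range_z" (480x640 float32, m along the optical axis (not along the pixel's ray), 0 where there is no reading), "mtx" (3x3 intrinsics, pixels), "rvec" (rotation vector, rad) and "tvec" (3), from world to camera coordinates, as OpenCV has them. Camera axes: x right, y down, z forward; pixel columns grow to the right and rows downward; lengths in m; the calibration is good to about 2 mm. A picture is of the moment at which its call begins.
- manip.sign_off(): hands the job in; it is judged then, once.
The state is a dict: "clock": time; "qpos": joint angles; "joint_velocities": joint speeds; "tau": joint torques, N m; "position": TCP position; "orientation": TCP orientation; "ft_force": force on the tool from outside, world axes, zero at the start; "wrist_torque": the same for the moment, N m; "opening": finger opening in m; "finger_force": force on a finger pad.
Only numpy, scipy, OpenCV 4.12 (cv2) and the standard library are available. Lean on these libraries where they do the work, as an engineer would, in place of code of your own. Each camera call takes 0.05 s, during which the arm holds its last target. There are 200 camera calls.

### The job

Check that the tilting bin holding the rusty slate hooks still swings: press gently down on its front lip with the fingertips until the bin tips right onto its front stop, then take the hand away so that it springs back level. Grasp nothing and lift nothing, and leave the other two bins, the contents of the bins and everything lying on the bench untouched.

Things in the scene. Friction and masses are not known exactly. Their poses are not given: they have to be found in the camera images.
- hook_stand: Fixed stand of the tilting bin that holds three rusty wire slate hooks. Origin: underside of its base plate, centre, on the bench; its x points from the lip side to the back, y along the hinge, z up. Base plate 130 x 134 x 6 mm; two cheeks at y = +-62 mm, 50 mm along x, 82 mm high, carry the hinge, 68 mm above the bench over the origin. All three stands are alike, about 0.23 m apart, in any order, with x turned up to 0.3 rad from straight away from the robot.
- hook_lip (a point): Where to press: on the top face of the front lip of the bin with three rusty wire slate hooks, 15 mm in from the lip's free edge and 85 mm from the hinge line; 81 mm above the bench when level. The lip is a steel tongue 60 mm wide (along the hinge), sticking out 45 mm from the bin's front wall, 4 mm thick, level with the rim. The bin is an open steel tray 110 x 110 x 36 mm, walls 3 mm, inner floor 48 mm above the bench.
- hook_bin (a joint): Tilt of the bin with three rusty wire slate hooks, rad: 0 = level against its rear stop (start), 0.26 = lip fully down on its front stop (this point then about 22 mm lower). A spring brings it back level: pressing at the lip point takes about 2 N to start and 4 to 5 N just before the stop; the stop itself is hard. Its swing is damped, returning in about 0.3 s.
- clip_stand: Fixed stand of the tilting bin that holds two folded zinc clips. Origin: underside of its base plate, centre, on the bench; its x points from the lip side to the back, y along the hinge, z up. Base plate 130 x 134 x 6 mm; two cheeks at y = +-62 mm, 50 mm along x, 82 mm high, carry the hinge, 68 mm above the bench over the origin. All three stands are alike, about 0.23 m apart, in any order, with x turned up to 0.3 rad from straight away from the robot.
- clip_lip (a point): Where to press: on the top face of the front lip of the bin with two folded zinc clips, 15 mm in from the lip's free edge and 85 mm from the hinge line; 81 mm above the bench when level. The lip is a steel tongue 60 mm wide (along the hinge), sticking out 45 mm from the bin's front wall, 4 mm thick, level with the rim. The bin is an open steel tray 110 x 110 x 36 mm, walls 3 mm, inner floor 48 mm above the bench.
- clip_bin (a joint): Tilt of the bin with two folded zinc clips, rad: 0 = level against its rear stop (start), 0.26 = lip fully down on its front stop (this point then about 22 mm lower). A spring brings it back level: pressing at the lip point takes about 2 N to start and 4 to 5 N just before the stop; the stop itself is hard. Its swing is damped, returning in about 0.3 s.
- washer_stand: Fixed stand of the tilting bin that holds three round steel washers. Origin: underside of its base plate, centre, on the bench; its x points from the lip side to the back, y along the hinge, z up. Base plate 130 x 134 x 6 mm; two cheeks at y = +-62 mm, 50 mm along x, 82 mm high, carry the hinge, 68 mm above the bench over the origin. All three stands are alike, about 0.23 m apart, in any order, with x turned up to 0.3 rad from straight away from the robot.
- washer_lip (a point): Where to press: on the top face of the front lip of the bin with three round steel washers, 15 mm in from the lip's free edge and 85 mm from the hinge line; 81 mm above the bench when level. The lip is a steel tongue 60 mm wide (along the hinge), sticking out 45 mm from the bin's front wall, 4 mm thick, level with the rim. The bin is an open steel tray 110 x 110 x 36 mm, walls 3 mm, inner floor 48 mm above the bench.
- washer_bin (a joint): Tilt of the bin with three round steel washers, rad: 0 = level against its rear stop (start), 0.26 = lip fully down on its front stop (this point then about 22 mm lower). A spring brings it back level: pressing at the lip point takes about 2 N to start and 4 to 5 N just before the stop; the stop itself is hard. Its swing is damped, returning in about 0.3 s.
- hook0: Rusty slate hook lying in its bin: 4 mm wire, 67 mm long with an 18 mm wide crook at one end and a short bent foot at the other, 11 to 20 g. Origin on its shank near the middle, at its underside. Not to be touched.
- hook1: Rusty slate hook lying in its bin: 4 mm wire, 67 mm long with an 18 mm wide crook at one end and a short bent foot at the other, 11 to 20 g. Origin on its shank near the middle, at its underside. Not to be touched.
- hook2: Rusty slate hook lying in its bin: 4 mm wire, 67 mm long with an 18 mm wide crook at one end and a short bent foot at the other, 11 to 20 g. Origin on its shank near the middle, at its underside. Not to be touched.
- clip0: Zinc clip lying in its bin, 70 x 34 x 3 mm plate with an 18 mm upturned end (21 mm high over all). Origin at the centre of its underside. Not to be touched.
- clip1: Zinc clip lying in its bin, 70 x 34 x 3 mm plate with an 18 mm upturned end (21 mm high over all). Origin at the centre of its underside. Not to be touched.
- washer0: Steel washer lying in its bin, 34 mm across, hole 14 mm, 5 mm thick. Origin at the centre of its underside. Not to be touched.
- washer1: Steel washer lying in its bin, 34 mm across, hole 14 mm, 5 mm thick. Origin at the centre of its underside. Not to be touched.
- washer2: Steel washer lying in its bin, 34 mm across, hole 14 mm, 5 mm thick. Origin at the centre of its underside. Not to be touched.
- puck: Magnet puck standing loose on the bench near the lips, 52 mm across, 36 mm high with a small knob. Origin at the centre of its underside. Not to be touched.
- offcut: Zinc flashing offcut, loose on the bench near the lips: an L of 3 mm sheet, foot 60 x 50 mm, upstand 32 mm high. Origin at the centre of the foot's underside. Not to be touched.
- mallet: Rubber-faced mallet lying behind the bins, 283 mm long, head 58 mm across and 90 mm wide. Origin under its handle, on the bench. Not to be touched.
- slate: Slate tile 150 x 250 x 7 mm lying flat at the left of the bins. Origin at the centre of its underside. Not to be touched.

How it is judged:
On the way:
1. the fingers press the hook bin at its lip and it is tipped forward onto its stop (over 0.22 of 0.26 rad) (value of joint hook_bin above 0.22 rad and contact force between the fingers and hook_stand above 0.5 N and horizontal distance between the grasp point and hook_lip below 0.06 m), for 0.1 s.
At the end, for the whole second after the job is handed in: The hook bin has been tipped onto its stop and is back level and still (within 0.03 rad), the other two bins are level, and every loose thing rests within 25 mm of where it lay (value of joint each of hook_bin, clip_bin, washer_bin below 0.03 rad and velocity of joint hook_bin between -0.05 and 0.05 rad/s and distance of each of hook0, hook1, hook2, clip0, clip1, washer0, washer1, washer2, puck, offcut, mallet, slate from where it was at the start of the episode below 0.025 m and linear speed of each of hook0, hook1, hook2, clip0, clip1, washer0, washer1, washer2, puck, offcut, mallet, slate below 0.03 m/s); the robot touches nothing.
It fails at once if the bin, its lip or its stop is pressed hard (over 30 N) (contact force between any of the fingers, the arm and hook_stand above 30 N).
It fails at once if one of the other two bins or its stand is touched or tipped (contact force between any of the fingers, the arm and clip_stand above 0.5 N or contact force between any of the fingers, the arm and washer_stand above 0.5 N or value of joint any of clip_bin, washer_bin above 0.04 rad).
It fails at once if a loose thing (hook, clip, washer, puck, offcut, mallet or slate) is touched by the robot (contact force between any of the fingers, the arm and hook0 above 0.5 N or contact force between any of the fingers, the arm and hook1 above 0.5 N or contact force between any of the fingers, the arm and hook2 above 0.5 N or contact force between any of the fingers, the arm and clip0 above 0.5 N or contact force between any of the fingers, the arm and clip1 above 0.5 N or contact force between any of the fingers, the arm and washer0 above 0.5 N or contact force between any of the fingers, the arm and washer1 above 0.5 N or contact force between any of the fingers, the arm and washer2 above 0.5 N or contact force between any of the fingers, the arm and puck above 0.5 N or contact force between any of the fingers, the arm and offcut above 0.5 N or contact force between any of the fingers, the arm and mallet above 0.5 N or contact force between any of the fingers, the arm and slate above 0.5 N).
It fails at once if a loose thing is lifted, carried or pushed more than 25 mm from where it lay (distance of any of hook0, hook1, hook2, clip0, clip1, washer0, washer1, washer2, puck, offcut, mallet, slate from where it was at the start of the episode above 0.025 m).
It also fails if it takes over 32 s, if anything falls off the work surface, if the arm or the gripper's body presses on something with over 40 N, if the wrist force passes 120 N, or if a joint passes its speed limit or range.

## Working session

There is one attempt and no reset: what is moved stays moved. The work goes in short steps, Python scripts to look and compute and a tool call to move; the robot and the scene stay as the last step left them, time stands still between calls to the robot, and variables do not carry over. Pictures are saved under pics/ and viewed, at most 10 in all, crops included, and the job is handed in when it is done.

Besides the shell and the picture viewer there is one more tool, called after ">>>" as name(argument=value, ...) on one line, values as JSON. drive_tool: Moves the arm, as the interface text tells. Its arguments: {"type":"object","properties":{"steps":{"type":"array","items":{"type":"number"}}},"required":["steps"]}

```bash
mkdir -p pics; cat > h.py <<'E'
import numpy as np, cv2, pickle
from bench import manip, viewer
def grab(n,f):
    d=viewer.get_image(n); cv2.imwrite('pics/%s.png'%f,d['img']); pickle.dump(d,open(f+'.pkl','wb')); return d
def cloud(d):
    v,u=np.mgrid[:480,:640]; z=d['range_z']; K=np.array(d['mtx'])
    c=np.stack([(u-K[0,2])/K[0,0]*z,(v-K[1,2])/K[1,1]*z,z],-1)
    R=cv2.Rodrigues(np.array(d['rvec'],float))[0]
    return (c-np.array(d['tvec']).reshape(3))@R
E
python3 - <<'E'
from h import *
for n in('top','scene'):
    d=grab(n,n+'0')
s=manip.observe(); print(s)
E
```

```text
{'clock': 0.1, 'qpos': array([-1.34931201e+00,  3.77986894e-01,  7.97896557e-02,  1.27438265e+00,
        7.24909492e-06,  1.46049371e+00]), 'joint_velocities': array([-9.10032819e-04, -3.35961397e-03,  4.19892142e-03, -1.00623792e-03,
       -9.50922999e-04,  4.42650115e-05]), 'tau': array([ 1.16758722e-03, -4.64695823e+01,  2.70581585e+01,  1.19396526e-02,
       -1.28023803e-04, -7.07448436e-06]), 'position': array([ 0.18724447, -0.54338437,  0.40386747]), 'orientation': array([ 9.86270815e-01,  1.65133532e-01, -4.59302409e-05, -8.90602145e-04]), 'ft_force': array([0.51738281, 0.26660894, 0.64193857]), 'wrist_torque': array([ 0.02552826, -0.0436839 ,  0.04028056]), 'finger_force': 0.0, 'opening': 0.08549019570207542}
```

View pics/top0.png

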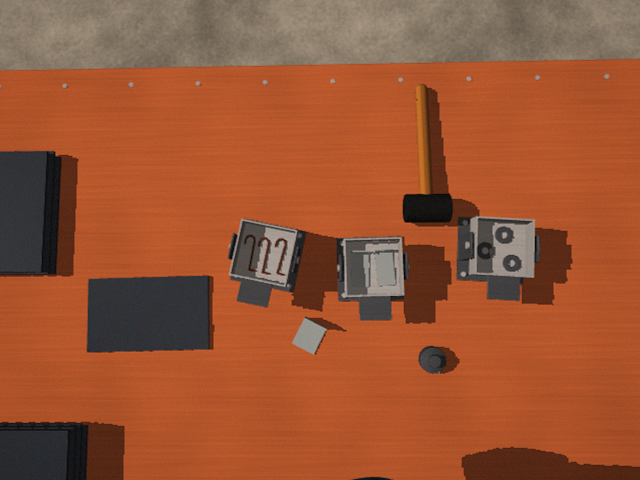

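View pics/scene0.png

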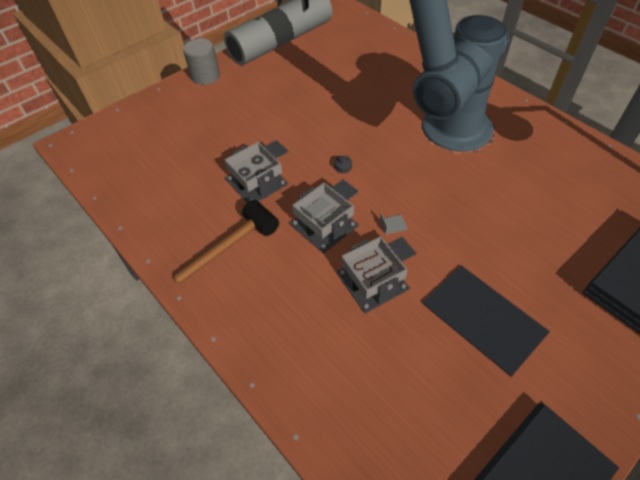

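The top view shows the hook bin at the left, around (267,255), with its lip at (255,292). The clip bin is in the middle and the washers are at the right. The offcut lies at (310,336), close to the hook lip, with the slate to the left.

```bash
python3 - <<'E'
from h import *
d=pickle.load(open('top0.pkl','rb'));P=cloud(d)
def rect(u0,u1,v0,v1,zl,zh):
    q=P[v0:v1,u0:u1].reshape(-1,3); q=q[(q[:,2]>zl)&(q[:,2]<zh)]
    r=cv2.minAreaRect((q[:,:2]*1000).astype(np.float32)); return len(q),np.round(q.mean(0),4),np.round(cv2.boxPoints(r)).tolist(),r
print('bin',rect(215,310,210,312,.07,.095))
lip=rect(230,275,284,312,.07,.095);print('lip',lip)
print('offcut',rect(285,335,310,360,.004,.06))
print('clip',rect(330,412,228,325,.06,.1))
print('puck',rect(410,460,335,380,.01,.08)[:3])
print('slate',rect(80,220,270,360,.003,.03)[:3])
for p in[(255,292),(250,300),(310,336),(300,400)]:print(p,P[p[1],p[0]])
E
```

```text
bin (1436, array([0.5473, 0.2208, 0.0801]), [[474.0, 165.0], [625.0, 132.0], [655.0, 266.0], [503.0, 299.0]], ((564.2601318359375, 215.602294921875), (136.96241760253906, 155.21311950683594), 77.69678497314453))
lip (673, array([0.5077, 0.2261, 0.0809]), [[481.0, 200.0], [526.0, 190.0], [540.0, 252.0], [495.0, 262.0]], ((510.53924560546875, 225.8384552001953), (62.95372009277344, 45.772151947021484), 77.57101440429688))
offcut (242, array([0.4269, 0.1258, 0.0109]), [[373.0, 93.0], [451.0, 80.0], [465.0, 166.0], [386.0, 179.0]], ((418.64654541015625, 129.42196655273438), (86.84856414794922, 79.22958374023438), 80.9217758178711))
clip (1604, array([ 0.522 , -0.0026,  0.0784]), [[456.0, 67.0], [458.0, -68.0], [613.0, -65.0], [611.0, 70.0]], ((534.58056640625, 1.0220184326171875), (154.8769073486328, 135.1588592529297), 0.9591243863105774))
puck (575, array([ 0.3755, -0.1162,  0.0253]), [[349.0, -93.0], [350.0, -143.0], [400.0, -142.0], [399.0, -92.0]])
slate (8985, array([0.468 , 0.4575, 0.007 ]), [[375.0, 603.0], [377.0, 311.0], [559.0, 313.0], [557.0, 604.0]])
(255, 292) [0.51138163 0.22610349 0.0809471 ]
(250, 300) [0.49644781 0.23559247 0.0803266 ]
(310, 336) [0.42067798 0.12581455 0.00143748]
(300, 400) [ 0.29299368  0.14707268 -0.00280206]
```

```bash
python3 - <<'E'
import cv2
i=cv2.imread('pics/top0.png')[200:360,190:400];cv2.imwrite('pics/c1.png',cv2.resize(i,None,fx=3.7,fy=3.7,interpolation=2))
E
```

```text
(no output)
```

View pics/c1.png

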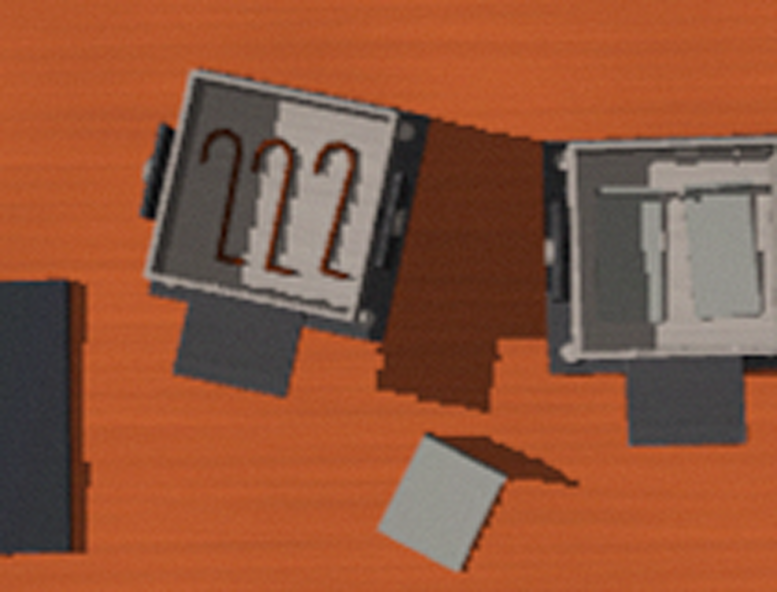

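The enlarged crop agrees: the lip is centred near crop (238,345), with the offcut clear of it. The lip measures 46 x 63 mm at z = 0.081, which matches the given sizes. The press point is about (0.503, 0.227) and the stand yaw about -12.4°. I'll turn -148.5° about tool z, so that joint 6 stays in range, and shut the fingers at the same time.

>>> drive_tool(steps=[0,0,-8.25,0,0,0,1,0,0,-8.25,0,0,0,1,0,0,-8.25,0,0,0,1,0,0,-8.25,0,0,0,1,0,0,-8.25,0,0,0,1,0,0,-8.25,0,0,0,1,0,0,-8.25,0,0,0,1,0,0,-8.25,0,0,0,1,0,0,-8.25,0,0,0,1,0,0,-8.25,0,0,0,1])

```text
clock: 1.1
position: [0.1873, -0.5435, 0.4041]
orientation: [0.63, 0.776, 0.0, -0.0]
ft_force: [0.6, 0.4, 0.3]
opening: 0.0
finger_force: 0.0
```

>>> drive_tool(steps=[0,0,-8.25,0,0,0,1,0,0,-8.25,0,0,0,1,0,0,-8.25,0,0,0,1,0,0,-8.25,0,0,0,1,0,0,-8.25,0,0,0,1,0,0,-8.25,0,0,0,1,0,0,-8.25,0,0,0,1,0,0,-8.25,0,0,0,1,0,0,0,0,0,0,1,0,0,0,0,0,0,1])

```text
clock: 2.1
position: [0.1873, -0.5435, 0.4044]
orientation: [0.11, 0.994, 0.0, -0.0]
ft_force: [0.2, -0.2, 0.7]
opening: 0.0002
finger_force: 0.0
```

```bash
cat >> h.py <<'E'
from scipy.spatial.transform import Rotation as Ro
def rel(t):
    s=manip.observe();R=Ro.from_quat(s['orientation']);m=R.as_matrix()
    print('t',s['clock'],'pos',np.round(s['position'],4),'yaw',np.degrees(np.arctan2(m[1,0],m[0,0])),'z',np.round(m[:,2],4),'q',np.round(s['qpos'],2),'F',np.round(s['ft_force'],2),'op',s['opening'])
    print('tool mm',np.round(1000*m.T@(np.array(t)-s['position']),1))
E
python3 -c "
from h import *
rel([.503,.227,.404])"
```

```text
t 2.1 pos [ 0.1873 -0.5435  0.4044] yaw 167.33884006890477 z [-2.e-04  7.e-04 -1.e+00] q [-1.35  0.38  0.08  1.27 -0.   -1.13] F [ 0.16 -0.23  0.74] op 0.00024600995898139256
tool mm [-1.392e+02  8.210e+02  8.000e-01]
```

>>> drive_tool(steps=[0,0,0,-7,41,0,1,0,0,0,-7,41,0,1,0,0,0,-7,41,0,1,0,0,0,-7,41,0,1,0,0,0,-7,41,0,1,0,0,0,-7,41,0,1,0,0,0,-7,41,0,1,0,0,0,-7,41,0,1,0,0,0,-7,41,0,1,0,0,0,-7,41,0,1])

```text
clock: 3.1
position: [0.3445, -0.1569, 0.4048]
orientation: [0.11, 0.994, -0.0, 0.0]
ft_force: [0.6, -1.1, 0.4]
opening: 0.0003
finger_force: 0.0
```

>>> drive_tool(steps=[0,0,0,-7,41,0,1,0,0,0,-7,41,0,1,0,0,0,-7,41,0,1,0,0,0,-7,41,0,1,0,0,0,-7,41,0,1,0,0,0,-7,41,0,1,0,0,0,-7,41,0,1,0,0,0,-7,41,0,1,0,0,0,-7,41,0,1,0,0,0,-7,41,0,1])

```text
clock: 4.1
position: [0.5016, 0.2285, 0.4046]
orientation: [0.11, 0.994, -0.0, 0.0]
ft_force: [0.8, -0.9, 0.1]
opening: -0.0
finger_force: 0.0
```

>>> drive_tool(steps=[0,0,0,0,0,0,1,0,0,0,0,0,0,1])

```text
clock: 4.3
position: [0.5013, 0.2272, 0.4041]
orientation: [0.109, 0.994, -0.001, -0.0]
ft_force: [-0.9, -0.2, -0.4]
opening: 0.0002
finger_force: 0.0
```

```bash
python3 -c "
from h import *
rel([.503,.227,.404]);grab('wrist','w1')"
```

```text
t 4.3 pos [0.5013 0.2272 0.4041] yaw 167.5095885079157 z [-9.e-04 -9.e-04 -1.e+00] q [ 0.31  0.33  0.01  1.25 -0.    0.53] F [-0.86 -0.2  -0.44] op 0.00019306245074237534
tool mm [-1.8  0.2  0.1]
```

View pics/w1.png

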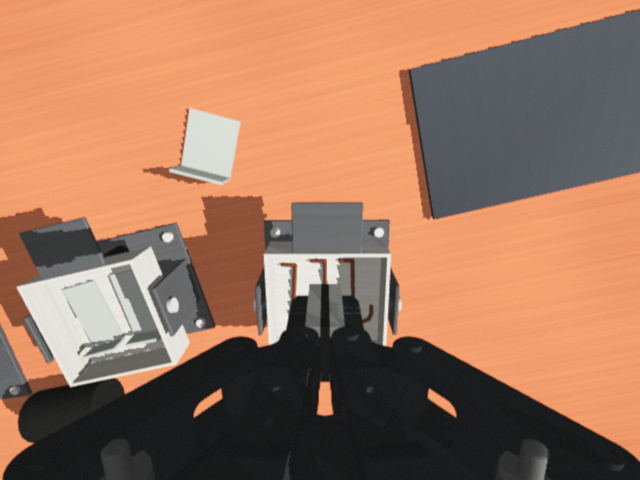

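The wrist view shows the lip at (292–362, 203–252), square to the tool and centred on the shut fingertips. I'll check its position with the wrist depth.

```bash
python3 -c "
from h import *
d=pickle.load(open('w1.pkl','rb'));P=cloud(d)
q=P[195:256,285:370].reshape(-1,3);q=q[(q[:,2]>.074)&(q[:,2]<.09)]
r=cv2.minAreaRect((q[:,:2]*1000).astype(np.float32));print(len(q),q.mean(0),r,cv2.boxPoints(r))
f=P[280:345,300:355].reshape(-1,3);f=f[f[:,2]>.15];print('tips minz',np.percentile(f[:,2],[0,2,10]),f.mean(0))
"
```

```text
3831 [0.51095045 0.22623777 0.0826963 ] ((511.2265319824219, 226.24209594726562), (74.32112884521484, 46.809051513671875), 77.77114868164062) [[480.4818  194.8822 ]
 [526.22876 184.96725]
 [541.97125 257.602  ]
 [496.2243  267.51694]]
tips minz [0.23540405 0.23807898 0.2427374 ] [0.49117464 0.22956173 0.26156914]
```

Both measurements agree on (0.503, 0.227), and the fingertips are at about 0.231. I'll lower 130 mm, then approach slowly while watching the force.

>>> drive_tool(steps=[0,0,0,-2,0,25,1,0,0,0,0,0,25,1,0,0,0,0,0,25,1,0,0,0,0,0,25,1,0,0,0,0,0,20,1,0,0,0,0,0,10,1,0,0,0,0,0,0,1,0,0,0,0,0,0,1])

```text
clock: 5.15
position: [0.5035, 0.2257, 0.2756]
orientation: [0.109, 0.994, 0.0, 0.0]
ft_force: [-0.5, 0.3, 0.4]
opening: -0.0003
finger_force: 0.0
```

>>> drive_tool(steps=[0,0,0,0,0,3,1,0,0,0,0,0,3,1,0,0,0,0,0,3,1,0,0,0,0,0,3,1,0,0,0,0,0,3,1,0,0,0,0,0,3,1,0,0,0,0,0,3,1,0,0,0,0,0,3,1,0,0,0,0,0,0,1])

```text
clock: 6.05
position: [0.5029, 0.2263, 0.2503]
orientation: [0.109, 0.994, 0.0, -0.001]
ft_force: [-1.5, 1.9, 2.7]
opening: 0.0004
finger_force: 1.3
```

```bash
python3 -c "
from h import *
rel([.503,.227,.232]);grab('wrist','w2')"
```

```text
t 6.05 pos [0.5029 0.2263 0.2503] yaw 167.52051288292398 z [-1.1e-03  2.0e-04 -1.0e+00] q [ 0.31  0.43 -0.26  0.88  0.    0.53] F [-1.48  1.95  2.66] op 0.0003743484625210135
tool mm [ 0.   0.7 18.3]
```

View pics/w2.png

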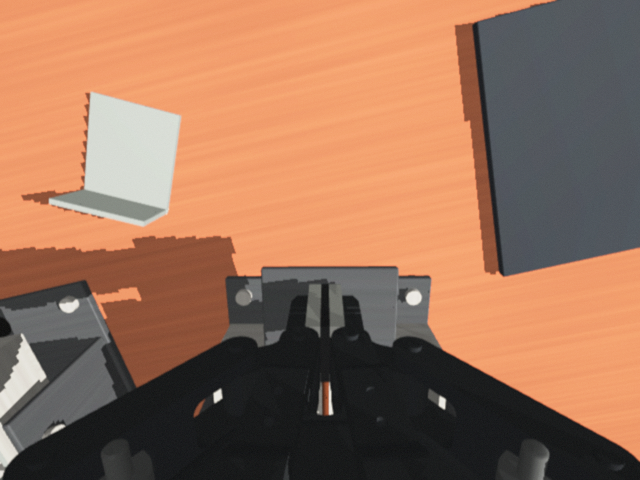

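The shut fingertips rest in the middle of the lip at about (325,290), the lip spans columns 262–398, and everything else is clear. The lip has started to move at about 2.7 N, so I'll press on slowly.

>>> drive_tool(steps=[0,0,0,0,0,2,1,0,0,0,0,0,2,1,0,0,0,0,0,2,1,0,0,0,0,0,2,1,0,0,0,0,0,2,1,0,0,0,0,0,2,1,0,0,0,0,0,1,1,0,0,0,0,0,0,1])

```text
clock: 6.9
position: [0.5031, 0.2263, 0.2374]
orientation: [0.109, 0.994, -0.0, -0.0]
ft_force: [-4.5, 1.7, 3.2]
opening: -0.0002
finger_force: 2.5
```

>>> drive_tool(steps=[0,0,0,0,0,1,1,0,0,0,0,0,1,1,0,0,0,0,0,0,1])

```text
clock: 7.2
position: [0.5033, 0.2262, 0.2355]
orientation: [0.109, 0.994, -0.0, -0.0]
ft_force: [-4.6, 1.0, 4.2]
opening: 0.0001
finger_force: 2.6
```

>>> drive_tool(steps=[0,0,0,0,0,1,1,0,0,0,0,0,0,1])

```text
clock: 7.4
position: [0.5033, 0.2262, 0.2346]
orientation: [0.109, 0.994, -0.0, 0.0]
ft_force: [-4.0, 1.4, 4.8]
opening: -0.0001
finger_force: 2.7
```

>>> drive_tool(steps=[0,0,0,0,0,1,1,0,0,0,0,0,0,1])

```text
clock: 7.6
position: [0.5033, 0.2262, 0.2342]
orientation: [0.109, 0.994, -0.0, 0.0]
ft_force: [-4.8, 0.6, 7.9]
opening: 0.0006
finger_force: 4.6
```

>>> drive_tool(steps=[0,0,0,0,0,1,1,0,0,0,0,0,0,1])

```text
clock: 7.8
position: [0.5033, 0.2262, 0.2338]
orientation: [0.109, 0.994, 0.0, 0.0]
ft_force: [-7.6, 1.4, 12.5]
opening: -0.0005
finger_force: 7.1
```

```bash
python3 -c "
from h import *
rel([.503,.227,.232])
d=grab('top','t2');P=cloud(d)
q=P[236:300,225:300].reshape(-1,3)
P0=cloud(pickle.load(open('top0.pkl','rb')))
# tilt from rim: plane fit to points of the bin's rim, seen at start at z~.08
s=(P0[215:300,225:305,2]>.078)&(P0[215:300,225:305,2]<.09)
A=P0[215:300,225:305][s];B=P[215:300,225:305][s]
k=np.array([.976,-.217]);
for a,b in((A,B),):
    x=a[:,:2]@k; dz=b[:,2]-a[:,2]; ok=(np.abs(dz)<.03)&(x>.5)
    for lo in np.arange(.44,.62,.02):
        m=(x>=lo)&(x<lo+.02)&(np.abs(dz)<.04)
        print(round(lo,2),m.sum(),np.round(np.median(dz[m])*1000,1) if m.any() else '')
"
```

```text
t 7.8 pos [0.5033 0.2262 0.2338] yaw 167.5114275150641 z [ 8.e-04  0.e+00 -1.e+00] q [ 0.31  0.44 -0.28  0.84 -0.    0.53] F [-7.56  1.36 12.52] op -0.0004900250846464514
tool mm [0.5 0.7 1.8]
0.44 18 -17.7
0.46 97 -16.4
0.48 15 -9.5
0.5 77 -1.1
0.52 83 0.2
0.54 62 2.4
0.56 90 6.5
0.58 39 -6.0
0.6 0
```

The tip is on the stop: the force rises steeply to 12.5 N while the arm barely moves, and lip travel is about 20 mm. Next I'll raise the hand gently and clear of the bin.

>>> drive_tool(steps=[0,0,0,0,0,-3,1,0,0,0,0,0,-4,1,0,0,0,0,0,-5,1,0,0,0,0,0,-6,1,0,0,0,0,0,-8,1,0,0,0,0,0,-15,1,0,0,0,0,0,-25,1,0,0,0,0,0,-35,1,0,0,0,0,0,-35,1,0,0,0,0,0,-20,1])

```text
clock: 8.85
position: [0.5043, 0.2262, 0.3924]
orientation: [0.109, 0.994, 0.001, 0.003]
ft_force: [0.8, 0.2, -0.2]
opening: -0.0001
finger_force: 0.0
```

>>> drive_tool(steps=[0,0,0,0,0,0,1,0,0,0,0,0,0,1,0,0,0,0,0,0,1,0,0,0,0,0,0,1,0,0,0,0,0,0,1,0,0,0,0,0,0,1,0,0,0,0,0,0,1,0,0,0,0,0,0,1])

```text
clock: 9.65
position: [0.5033, 0.2262, 0.3885]
orientation: [0.109, 0.994, -0.0, -0.0]
ft_force: [0.2, 0.5, -0.3]
opening: 0.0003
finger_force: 0.0
```

```bash
python3 -c "
from h import *
rel([.503,.227,.4])
d=grab('wrist','w3');P=cloud(d);P0=cloud(pickle.load(open('w1.pkl','rb')))
def lip(P):
    q=P[195:262,285:370].reshape(-1,3);q=q[(q[:,2]>.05)&(q[:,2]<.09)&(q[:,0]<.53)];x=q[:,:2]@[.976,-.217]
    return np.polyfit(x,q[:,2],1),q[:,2].mean()
print(lip(P0),lip(P))"
```

```text
t 9.65 pos [0.5033 0.2262 0.3885] yaw 167.5133720620233 z [-2.e-04 -2.e-04 -1.e+00] q [ 0.31  0.33 -0.02  1.21 -0.    0.53] F [ 0.17  0.48 -0.26] op 0.00033587302306714584
tool mm [  0.4   0.7 -11.5]
(array([-0.05016341,  0.10485756]), np.float64(0.08237689298284501)) (array([-0.04307331,  0.10175533]), np.float64(0.08245856539638745))
```

View pics/w3.png

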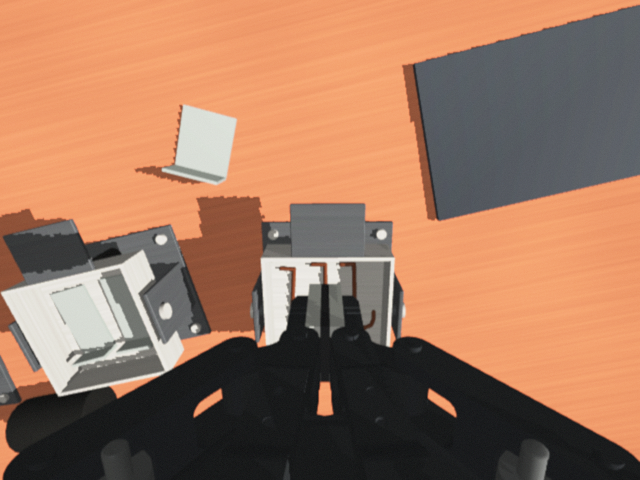

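The lip at (291–365, 204–255) is level again and its height matches the start. The hooks, offcut and slate look unmoved, and the hand is clear. Handing in.

```bash
python3 -c "
from bench import manip
print(manip.sign_off())"
```

```text
the job is handed in; nothing more can be done
None
```

I pressed the hook bin's lip down onto its front stop (about 12.5 N vertical at the stop) and let it spring back level; nothing else visibly moved, and the job is handed in, though sign-off returned no verdict.

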